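# Shut down the glue gun station

## Robot

A 6-joint arm with a two-finger parallel gripper is mounted at the origin on the work surface. World frame = base frame: x ahead of the robot, y to its left, z up, the work surface at z = 0. Lengths are in m, angles in rad, forces in N, time in s.
With the tool pointing down it reaches from about 0.425 to 0.95 m from the base axis. Payload 14.7 kg.
Tool frame: the origin (TCP) lies at the very end of the fingers, on their centre line; the grasp point (between the pads) lies 19 mm behind it; z points along the fingers, y is the line along which they close (so a half turn about z gives the same grasp; the last joint's range is limited). The gripper opens to 85 mm and grips with 20 to 120 N. Pads are 22 mm wide; open, the fingers measure 114 mm over their backs; the gripper's body (76 mm by 85 mm) begins 54 mm behind the grasp point. The pads swing forward as they close: fully open they stand 13 mm farther back than shut.
Start: joints at [-0.047, 0.48, 1.596, -0, 1.065, -0.047], TCP at [0.65, 0, 0.231] pointing down, gripper open.
Joint ranges: [-2.75, 2.75], [-0.82, 2.05], [0.23, 2.67], [-1.56, 4.7], [0.09, 2.69], [-2.92, 2.92]. Speed limits (rad/s): [1.89, 1.89, 2.39, 3.01, 3.01, 3.01].

## Interface

Orientations are given as a rotation vector (axis times angle).
In Python, from station import env gives the robot as it stands. The module is installed in compiled form; this text tells all that it offers.
- The arm moves only by the tool apply_moves, never from a script. Its argument "deltas" is a list that holds one entry, the list of rows, each a list of 7 numbers: the shift along the tool's x, y, z in mm, then the turn, a rotation vector about the tool's x, y, z in rad, then the closure, from -1 (fully open) to 1 (shut). In form: [[[x, y, z, ax, ay, az, gripper], ...]]. A call has 1 to 8 rows; each row is the pose to reach, as a shift and turn from the pose commanded when the call began, along the tool's axes at that moment; what a row does not reach only later rows make up. A row lasts 1/10 s, in which the tool goes at most 50 mm and 8.59 degrees, less where a joint would pass 70% of its speed; a pose out of reach is approached as far as the arm can. A call with a gripper value outside its range is refused whole. The fingers move at their own pace and stop on an object; "newtons" is the grip in N (left out, the last holds). Time passes only in rows, so rows that repeat a pose let the fingers close. It gives the time, the measured TCP pose, the force, the opening and the grip force at its end, in the units of the state.
- env.sense(): the state, without advancing time (a new reading comes with each control period).
- env.read_camera(name): name is "scene" or "side" or "wrist"; returns a dict with "frame" (420x560x3 uint8, blue, green, red), "z_map" (420x560 float32, m along the optical axis (not along the pixel's ray), 0 where there is no reading), "mtx" (3x3 intrinsics, pixels), "rvec" (rotation vector, rad) and "tvec" (3), from world to camera coordinates, as OpenCV has them. Camera axes: x right, y down, z forward; pixel columns grow to the right and rows downward; lengths in m; the calibration is good to about 2 mm. A picture is of the moment at which its call begins.
- env.finish_job(): hands the job in; it is judged then, once.
The state is a dict: "clock": time; "joints": joint angles; "qd": joint speeds; "effort": joint torques, N m; "position": TCP position; "orientation": TCP orientation; "ft_force": force on the tool from outside, world axes, zero at the start; "ft_torque": the same for the moment, N m; "opening": finger opening in m; "finger_force": force on a finger pad.
Only numpy, scipy, OpenCV 4.12 (cv2) and the standard library are available. Lean on these libraries where they do the work, as an engineer would, in place of code of your own. Each camera call takes 0.05 s, during which the arm holds its last target. There are 200 camera calls.

## Task

Shut down the glue gun station after a repair: first squeeze the orange gun's red trigger fully home against its grip, keep it there for at least one second and let it spring right back out, then push the red-knobbed power switch fully over, away from the robot, to its off side. Last, pick up the yellow-handled glue spreader and slide its steel blade, front edge first and flat under the two blue lips, fully home against the stop of the blue-railed holder, and leave it lying there. Leave the other things on the bench where they are.

Things in the scene. Friction and masses are not known exactly. Their poses are not given: they have to be found in the camera images.
- stand: Fixed wooden stand that carries an orange cordless glue gun lying on its side on a slope falling 35 degrees towards the robot, brass nozzle down. Origin at the bench below the middle of the barrel, x roughly away from the robot. So the gun must be squeezed with the gripper tilted 35 degrees from vertical, coming in square to the slope; the grip sticks out level to +y, over free air.
- gun: Origin: point to squeeze about, 130 mm above the bench, at mid-thickness, midway between the black grip's rear face and the front of the pressed trigger (then 42 mm apart). x: up the slope to the gun's rear (fingers close along x); y: along the grip to its butt; z: out of the slope. Grip x -7 to 21, z +-14, free y -37 to 48 mm. Beyond: battery foot z +-20; barrel y -91 to -41, z +-23.
- trigger (a joint): Red sprung trigger, rad: 0 = out, 0.35 = home (hard stop). Pivot parallel to the gun's z at its x -15, y -36 mm; 12 mm thick, 22 mm wide, reaching to y 22. Out, it slants 20 degrees from the grip, its end's front then 63 mm from the grip's rear face; pressing swings it to the gun's +x. At y = 0 it takes about 5 N to start, 13 N to hold home; it springs out by itself.
- switch_base: Grey base of the power switch, 70 x 50 x 25 mm, fixed on the bench. Origin at the centre of its underside; x is the direction of the lever's throw from on to off (roughly away from the robot), z up. The lever's hinge lies along y, 22 mm above the origin.
- switch (a joint): Toggle lever of the power switch, rad: 0 = on, leaning 0.5 rad towards the base's -x; 1.0 = off, leaning 0.5 rad towards +x, hard stop. It needs about 1 N at the knob and stays where it is left.
- switch_tip (a point): Centre of the lever's red ball knob, 26 mm across, 80 mm from the hinge on a rod 10 mm thick; about 92 mm above the bench at either end of the throw, 102 mm upright.
- holder: Fixed dark wooden block 150 x 90 x 25 mm high; origin centre of underside, x into the channel. Channel on its top (z 25): 62 mm wide between blue walls, from its mouth at x 0 to the blue stop at x 70; blue lips overhang 12 mm on each side, 9 mm above the floor, tops at z 39. Guides flare the mouth from x -18. The flat porch, x -75 to 0, carries the handle.
- holder_stop (a point): Middle of the channel's end, on the floor against the stop: x +70 mm, z +25 mm in the holder's frame, same axes as the holder. The middle of the blade's front edge belongs here.
- spreader: Loose glue spreader, about 120 g, lying flat: steel blade 56 mm wide, 3 thick (x 40 to 120 mm), underside flush with the yellow handle's, which is 24 wide, 24 high, x -60 to 40. Origin on the underside below the place to grip the handle, near the centre of mass; x runs along the tool to the blade's front edge, z up.
- spreader_tip (a point): Middle of the blade's front edge, on its underside: 120 mm along x from the spreader's origin.
- pot: White ceramic plant pot, 110 mm across, 100 mm high, standing at the back; leave alone. Origin under its centre.
- wrench: Steel wrench about 190 mm long lying at the right front; leave alone. Origin under its centre.
- dibber: Green plastic dibber with T handle, about 200 mm long, 24 mm high, lying at the left front; leave alone. Origin on the underside near its middle.
- pump: Small aluminium bicycle pump, about 230 mm long, 40 mm high, lying at the back right; leave alone. Origin on the underside near its middle.
- jar: Glass jar with steel lid, 68 mm across, 85 mm high, at the back left; leave alone. Origin under its centre.
- tin: Green seed tin, 90 x 60 x 35 mm, on the left; leave alone. Origin under its centre.
Not all that is in view belongs to the job. Leave any pink or purple look-alike of the switch_base alone. Leave any pink look-alike of the spreader alone.

How it is judged:
By the outcome, as a careful person would: the job done as asked, in the order asked, and still so for the second after the job is handed in, with the robot touching nothing.
It also fails if it takes over 64 s, if anything falls off the work surface, if the arm or the gripper's body presses on something with over 40 N, if the wrist force passes 120 N, or if a joint passes its speed limit or range.

## Working session

There is one attempt and no reset: what is moved stays moved. The work goes in short steps, Python scripts to look and compute and a tool call to move; the robot and the scene stay as the last step left them, time stands still between calls to the robot, and variables do not carry over. Pictures are saved under pics/ and viewed, at most 12 in all, crops included, and the job is handed in when it is done.

Besides the shell and the picture viewer there is one more tool, called after "Call:" as name(argument=value, ...) on one line, values as JSON. apply_moves: Moves the arm, as the interface text tells. Its arguments: {"type":"object","properties":{"deltas":{"type":"array","items":{"type":"array","items":{"type":"array","items":{"type":"number"}}}},"newtons":{"type":"number"}},"required":["deltas"]}

```bash
mkdir -p pics; cat > h.py <<'E'
import numpy as np, cv2
from station import env
from scipy.spatial.transform import Rotation as R
def cam(n):
    c=env.read_camera(n); c['R']=cv2.Rodrigues(np.array(c['rvec'],float))[0]; c['t']=np.array(c['tvec'],float).ravel(); return c
def cloud(c):
    h,w=c['z_map'].shape; u,v=np.meshgrid(np.arange(w),np.arange(h)); z=c['z_map']
    K=c['mtx']; p=np.stack([(u-K[0,2])/K[0,0]*z,(v-K[1,2])/K[1,1]*z,z],-1)
    P=(p-c['t'])@c['R']; P[z==0]=np.nan; return P
def ray(c,u,v,h):
    d=c['R'].T@np.linalg.inv(c['mtx'])@[u,v,1]; o=-c['R'].T@c['t']; return o+d*(h-o[2])/d[2]
E
python3 - <<'E'
from h import *
import pickle
D={}
for n in('scene','side','wrist'):
    c=cam(n);D[n]=c; print(n,-c['R'].T@c['t'],c['R'][2],c['mtx'][0,0])
pickle.dump(D,open('d0.pkl','wb'))
cv2.imwrite('pics/a.png',cv2.resize(D['scene']['frame'],(800,600),interpolation=cv2.INTER_CUBIC))
cv2.imwrite('pics/b.png',cv2.resize(D['side']['frame'],(800,600),interpolation=cv2.INTER_CUBIC))
s=env.sense();print(s)
E
```

```text
scene [ 0.96476021 -0.78321256  0.82866475] [-0.39393256  0.69113728 -0.60592607] 418.540677464525
side [ 0.02282146 -0.59481354  0.93218923] [ 0.38586692  0.58054588 -0.71698898] 469.1411256802218
wrist [0.64892056 0.0787113  0.37296095] [-3.24528354e-04 -3.08817806e-01 -9.51121158e-01] 327.28997239411126
{'clock': 0.15, 'joints': array([-4.66033851e-02,  4.80691434e-01,  1.59672147e+00, -1.82793981e-05,
        1.06513394e+00, -4.65936856e-02]), 'qd': array([ 0.00098881, -0.00229111, -0.00293534,  0.00096992,  0.00051176,
        0.00032188]), 'effort': array([-4.27572886e-04, -9.51149726e+01, -4.30458927e+01, -2.65440685e-04,
        8.19593843e-03, -1.37463962e-04]), 'position': array([6.49679268e-01, 2.77914831e-05, 2.30820318e-01]), 'orientation': array([-2.22095109e+00, -2.22094923e+00,  1.02765524e-03]), 'ft_force': array([ 0.41042927, -0.51937888,  0.17673645]), 'ft_torque': array([0.02688596, 0.03072997, 0.04409733]), 'finger_force': 0.0, 'opening': 0.08555747182062293}
```

View pics/a.png

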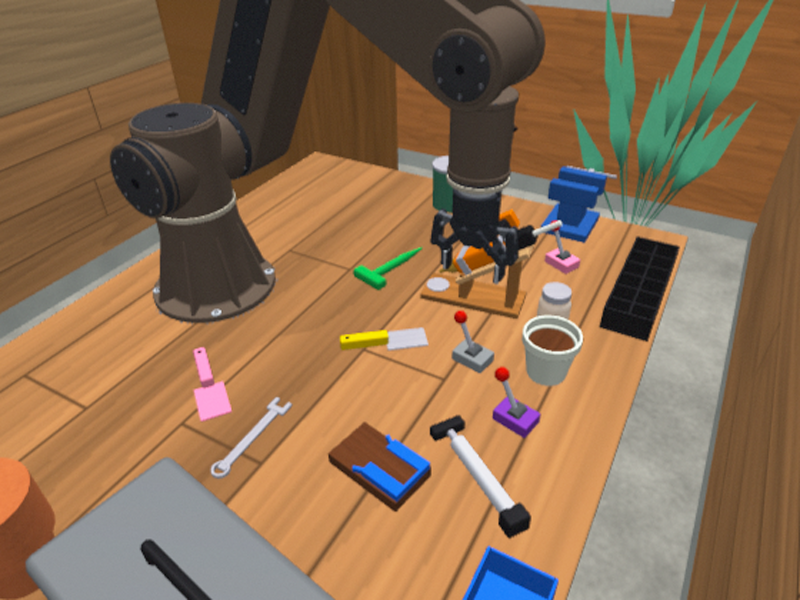

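View pics/b.png

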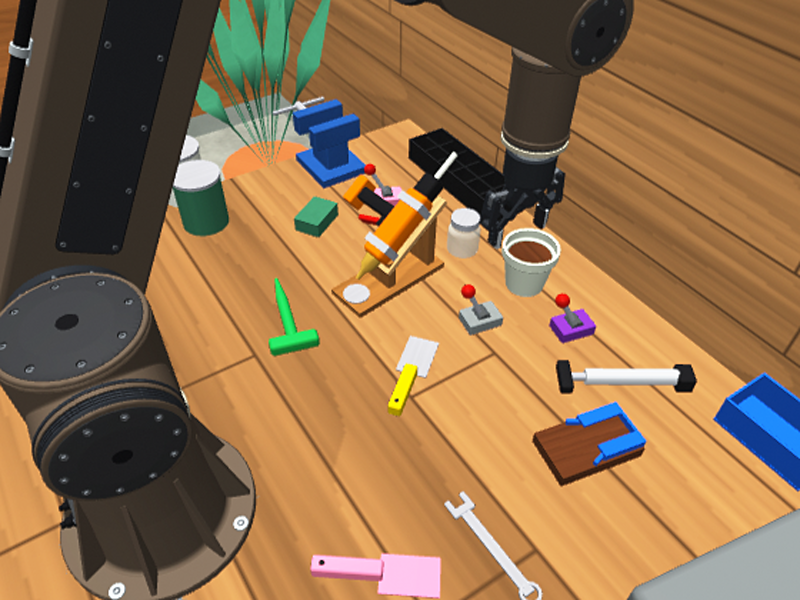

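```bash
cat >> h.py <<'E'
def mask(c,lo,hi):
    return cv2.inRange(cv2.cvtColor(c['frame'],cv2.COLOR_BGR2HSV),np.array(lo),np.array(hi))
def blobs(c,lo,hi,minA=15):
    n,l,s,ce=cv2.connectedComponentsWithStats(mask(c,lo,hi))
    return [(l==i,s[i],ce[i]) for i in range(1,n) if s[i][4]>=minA]
COL=dict(yellow=((25,120,80),(34,255,255)),red=((0,190,110),(4,255,255)),blue=((100,150,100),(120,255,255)),orange=((8,225,150),(17,255,255)),dark=((0,0,0),(180,255,55)),blade=((0,0,150),(180,25,235)))
E
python3 - <<'E'
from h import *
import pickle
D=pickle.load(open('d0.pkl','rb'))
for n in('side','scene'):
    c=D[n];P=cloud(c)
    for k,(lo,hi) in COL.items():
        for m,s,ce in blobs(c,lo,hi,20):
            q=P[m];q=q[~np.isnan(q[:,0])]
            if len(q)<15: continue
            print(n,k,s,ce.round(0),np.median(q,0).round(3),np.percentile(q[:,2],[2,98]).round(3))
c=D['side'];f=c['frame'][98:300,208:432]
cv2.imwrite('pics/c.png',cv2.resize(f,None,fx=2.9,fy=2.9,interpolation=cv2.INTER_CUBIC))
E
```

```text
side yellow [272 254  20  37 371] [281. 272.] [ 0.421 -0.019  0.023] [0.009 0.027]
side red [255 115   8   7  42] [258. 118.] [0.66  0.473 0.098] [0.089 0.105]
side red [251 150  15   6  53] [258. 152.] [0.551 0.3   0.122] [0.115 0.131]
side red [323 199  10  10  67] [327. 203.] [0.605 0.049 0.102] [0.093 0.109]
side red [389 206  10   9  72] [393. 210.] [ 0.733 -0.058  0.1  ] [0.09  0.106]
side blue [ 205   70   50   61 1291] [230. 100.] [0.648 0.627 0.068] [0.01  0.137]
side blue [ 500  261   60   82 2806] [536. 297.] [ 0.879 -0.399  0.025] [0.002 0.061]
side blue [396 282  56  44 780] [428. 302.] [ 0.648 -0.292  0.038] [0.027 0.042]
side orange [240 126  21  18  77] [251. 136.] [0.561 0.356 0.138] [0.114 0.161]
side orange [289 132  13  13  33] [297. 139.] [0.633 0.229 0.177] [0.164 0.185]
side orange [271 146  24  29 186] [282. 160.] [0.58  0.22  0.137] [0.11  0.162]
side orange [255 169  18  15  60] [264. 178.] [0.52  0.216 0.101] [0.083 0.109]
side dark [  9   0  17  33 371] [17. 16.] [0.082 0.169 0.65 ] [0.629 0.669]
side dark [    2     0   152   216 19461] [78. 94.] [0.118 0
[... 5977 characters left out ...]
.] [0.749 0.236 0.085] [0.081 0.088]
scene blade [148 216   7   5  29] [151. 218.] [ 0.095 -0.091  0.015] [0.013 0.018]
scene blade [368 221  38  22 195] [388. 229.] [0.778 0.124 0.082] [0.075 0.101]
scene blade [271 230  28  15 323] [284. 237.] [0.499 0.042 0.003] [-0.     0.006]
scene blade [366 231  41  18  82] [384. 244.] [0.793 0.038 0.098] [0.094 0.101]
scene blade [318 238  27  17 156] [331. 247.] [0.661 0.042 0.025] [0.022 0.028]
scene blade [148 278  56  56 450] [174. 306.] [ 0.386 -0.322  0.006] [0.003 0.01 ]
scene blade [314 300  46  57 306] [334. 329.] [ 0.768 -0.21   0.026] [0.017 0.032]
scene blade [   22   322   206    98 10438] [116. 384.] [ 0.51  -0.582  0.174] [0.171 0.176]
```

View pics/c.png

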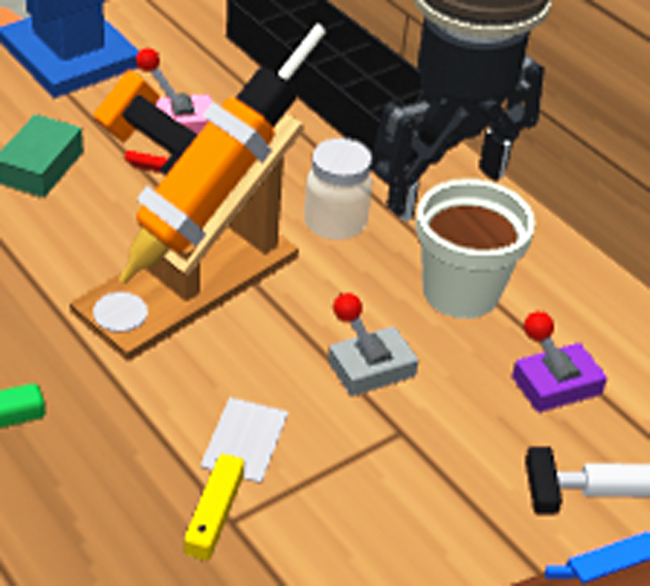

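```bash
cat > m.py <<'E'
from h import *
import pickle
from scipy.optimize import least_squares
D=pickle.load(open('d0.pkl','rb'))
def tri(pa,pb):
    A=[D[n]['mtx']@np.c_[D[n]['R'],D[n]['t']] for n in('side','scene')]
    X=cv2.triangulatePoints(A[0],A[1],np.array(pa,float),np.array(pb,float))[:,0]; return X[:3]/X[3]
print('knob',tri((327.5,203.5),(321.8,221.5)))
C={n:cloud(D[n]) for n in('side','scene')}
def rect(q): 
    (c,s,a)=cv2.minAreaRect((q[:,:2]*1000).astype(np.float32)); return np.round(c,1),np.round(s,1),round(a,1)
def near(n,c,r,z0,z1):
    P=C[n]; return (np.hypot(P[...,0]-c[0],P[...,1]-c[1])<r)&(P[...,2]>z0)&(P[...,2]<z1)
for n in('side','scene'):
    P=C[n]
    m=near(n,(.62,-.29),.115,.018,.05); print(n,'holder',rect(P[m]), m.sum())
    b=m&(mask(D[n],*COL['blue'])>0)&(P[...,2]>.034); print('  blue top',rect(P[b]))
    m=near(n,(.45,.01),.11,.018,.035)&(mask(D[n],*COL['yellow'])>0); print('  handle',rect(P[m]),np.median(P[m],0))
    m=near(n,(.50,.045),.07,-.01,.01)&(mask(D[n],(0,0,110),(180,45,255))>0); print('  blade',rect(P[m]),m.sum())
    m=near(n,(.65,.043),.06,.019,.03)&(mask(D[n],(0,0,90),(180,40,255))>0); print('  base top',rect(P[m]),m.sum())
    o=near(n,(.59,.22),.11,.07,.25)&(mask(D[n],(7,200,90),(18,255,255))>0)&(P[...,1]<.29)
    D[n]['o']=P[o]
O=np.vstack([D['side']['o'],D['scene']['o']]); print(len(O))
th=np.radians(35)
def frame(psi):
    c,s=np.cos(psi),np.sin(psi); return np.array([[np.cos(th)*c,np.cos(th)*s,np.sin(th)],[-s,c,0],[-np.sin(th)*c,-np.sin(th)*s,np.cos(th)]])
def res(v):
    F=frame(v[2]); q=(O-[v[0],v[1],.13])@F.T; return np.hypot(q[:,1],q[:,2])-v[3]
s=least_squares(res,[.57,.22,.1,.024],loss='soft_l1',f_scale=.002); print('barrel',s.x,np.degrees(s.x[2]),np.median(abs(s.fun)))
F=frame(s.x[2]); og=np.array([s.x[0],s.x[1],.13])+.066*F[1]; print('gun o',og)
for n in('side','scene'):
    for k,(lo,hi) in dict(foot=COL['orange'],trig=COL['red'],grip=((0,0,0),(180,255,60)),rod=((0,0,150),(180,40,255))).items():
        q=((C[n]-og)@F.T)*1000; m=(abs(q[...,2])<40)&(mask(D[n],lo,hi)>0)&(q[...,0]>-80)
        m&={'foot':q[...,1]>35,'trig':abs(q[...,1])<60,'grip':(abs(q[...,1])<60)&(abs(q[...,0])<40),'rod':(q[...,0]>90)&(abs(q[...,1]+66)<40)}[k]
        if k=='foot': m&=q[...,1]<90
        if m.sum()>5: print(n,k,m.sum(),'\n',np.percentile(q[m],[3,25,50,75,97],axis=0).round(0).T)
E
python3 m.py
```

```text
knob [0.61191918 0.05586993 0.09316938]
side holder (array([ 613., -268.]), array([ 91.5, 153.3]), 78.5) 2487
  blue top (array([ 642.5, -273.5]), array([84., 93.]), 78.3)
  handle (array([425.7, -14.2]), array([103.3,  24.2]), 39.3) [ 0.42342019 -0.01684422  0.02313239]
  blade (array([494.5,  40.7]), array([88.1, 56.1]), 38.9) 476
  base top (array([642.7,  46.6]), array([53.7, 68.7]), 78.7) 273
scene holder (array([ 616.4, -266.1]), array([ 91.1, 153. ]), 78.2) 2159
  blue top (array([ 646.9, -272.1]), array([82.7, 90.8]), 79.4)
  handle (array([430. , -14.2]), array([97.5, 24.7]), 40.1) [ 0.43026368 -0.01387042  0.02302871]
  blade (array([497.8,  41.9]), array([84.4, 58.4]), 38.3) 338
  base top (array([647.7,  47.4]), array([48.6, 69.3]), 80.2) 222
737
barrel [0.58863722 0.24400076 0.13384528 0.02538621] 7.668769844245869 0.0018931674543185319
gun o [0.57982979 0.30941046 0.13      ]
side foot 79 
 [[-25. -17. -11.  17.  29.]
 [ 45.  47.  49.  51.  65.]
 [-10.   7.  16.  20.  23.]]
side trig 52 
 [[-38. -32. -28. -24. -18.]
 [-26. -17.  -6.   5.  15.]
 [  7.   9.  11.  12.  15.]]
side grip 247 
 [[-20.  -3.   4.  11.  17.]
 [-36. -22.   1.  23.  44.]
 [ 10.  13.  14.  16.  18.]]
side rod 79 
 [[113. 126. 140. 154. 166.]
 [-72. -69. -67. -65. -60.]
 [  0.   2.   4.   6.   8.]]
scene foot 77 
 [[  9.  23.  31.  34.  37.]
 [ 48.  51.  54.  60.  71.]
 [-14.  -2.  10.  17.  21.]]
scene grip 28 
 [[10. 18. 20. 21. 23.]
 [17. 25. 32. 37. 42.]
 [-4.  5. 10. 13. 15.]]
scene rod 62 
 [[113. 128. 143. 159. 170.]
 [-71. -68. -66. -65. -61.]
 [ -3.  -0.   1.   4.   5.]]
```

```bash
cat >> h.py <<'E'
def fr(psi,th=np.radians(35)):
    c,s=np.cos(psi),np.sin(psi); return np.array([[np.cos(th)*c,np.cos(th)*s,np.sin(th)],[-s,c,0],[-np.sin(th)*c,-np.sin(th)*s,np.cos(th)]])
OG=np.array([.580,.3094,.130]); FG=fr(.134); RG=R.from_matrix(np.c_[FG[1],FG[0],-FG[2]])
def down(yaw):  # tool y along yaw direction, tool z down
    c,s=np.cos(yaw),np.sin(yaw); return R.from_matrix(np.array([[-s,c,0],[c,s,0],[0,0,-1.]]).T)
def delta(p,r):
    s=env.sense(); T=R.from_rotvec(s['orientation']); 
    print('d',(T.inv().apply(np.array(p)-s['position'])*1000).round(1),(T.inv()*r).as_rotvec().round(3))
def gp(x,y,z): return OG+FG.T@(np.array([x,y,z])/1000)
def st():
    s=env.sense(); print({k:np.round(s[k],3) for k in('clock','joints','position','ft_force','opening','finger_force')}); q=R.from_rotvec(s['orientation']); print('gun xyz',(FG@(s['position']-OG)*1000).round(1),'rot err',(q.inv()*RG).as_rotvec().round(3))
E
python3 -c "
from h import *
delta(gp(-8,2,200),RG)"
```

```text
d [ 295.2 -190.2  -58.2] [-0.611  0.041 -0.13 ]
```

Call:
apply_moves(deltas=[[[60, -20, -60, -0.1, 0, -0.02, -1], [110, -50, -60, -0.22, 0.01, -0.04, -1], [155, -80, -60, -0.34, 0.02, -0.07, -1], [200, -115, -60, -0.46, 0.03, -0.1, -1], [245, -150, -58, -0.58, 0.04, -0.12, -1], [295, -190, -58, -0.611, 0.041, -0.13, -1], [295, -190, -58, -0.611, 0.041, -0.13, -1], [295, -190, -58, -0.611, 0.041, -0.13, -1]]], newtons=50)

```text
clock: 0.95
position: [0.4863, 0.2586, 0.2885]
orientation: [1.758, 2.008, 0.632]
ft_force: [0.9, 0.9, -0.8]
opening: 0.0852
finger_force: 0.0
```

```bash
python3 - <<'E'
from h import *
st(); delta(gp(-8,2,30),RG)
c=cam('wrist'); cv2.imwrite('pics/w1.png',c['frame'])
P=cloud(c); q=((P-OG)@FG.T)*1000
for k,(lo,hi) in dict(trig=COL['red'],grip=((0,0,0),(180,255,60)),orange=COL['orange']).items():
    m=(mask(c,lo,hi)>0)&(abs(q[...,2])<30)&(abs(q[...,0])<70)&(abs(q[...,1])<80)
    if k=='grip': m&=(abs(q[...,1])<35)
    if m.sum()>5: print(k,m.sum(),'\n',np.percentile(q[m],[2,25,50,75,98],axis=0).round(0).T)
E
```

```text
{'clock': np.float64(0.95), 'joints': array([ 0.613,  0.078,  2.218, -0.767,  0.393,  1.13 ]), 'position': array([0.486, 0.259, 0.288]), 'ft_force': array([ 0.875,  0.865, -0.82 ]), 'opening': np.float64(0.085), 'finger_force': np.float64(0.0)}
gun xyz [  9.3 -37.8 187. ] rot err [-0.001  0.001 -0.001]
d [ 40.  -17.2 156.9] [-0.001  0.001 -0.001]
trig 55 
 [[-40. -36. -32. -27. -15.]
 [-24. -15.  -1.   7.  16.]
 [  1.   9.  11.  12.  12.]]
grip 2073 
 [[-26.  -5.   2.   9.  17.]
 [-34. -22.  -4.  16.  34.]
 [ 11.  15.  15.  16.  17.]]
```

View pics/w1.png

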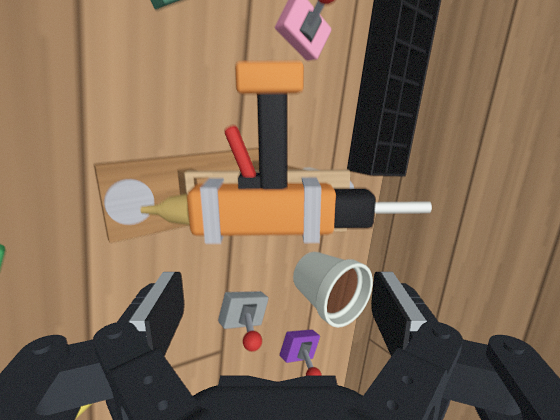

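```bash
python3 - <<'E'
from h import *
c=cam('wrist');P=cloud(c); q=((P-OG)@FG.T)*1000
m=(mask(c,(0,0,0),(180,255,60))>0)&(abs(q[...,2]-14)<6)&(abs(q[...,0])<40)&(q[...,1]>5)&(q[...,1]<35)
print(np.percentile(q[m],[1,5,50,95,99],axis=0).round(1).T); st()
m=(mask(c,(8,200,90),(17,255,255))>0)&(q[...,2]>0)&(abs(q[...,0])<60)&(q[...,1]>30)&(q[...,1]<100)
print(np.percentile(q[m],[1,5,50,95,99],axis=0).round(1).T)
E
```

```text
[[-9.5 -8.5  2.7 16.1 17. ]
 [ 5.4  6.4 19.5 34.  34.9]
 [11.8 13.2 15.5 17.  17.4]]
{'clock': np.float64(1.05), 'joints': array([ 0.621,  0.079,  2.218, -0.765,  0.393,  1.133]), 'position': array([0.484, 0.262, 0.288]), 'ft_force': array([-0.695, -0.051, -0.321]), 'opening': np.float64(0.086), 'finger_force': np.float64(0.0)}
gun xyz [  8.1 -33.8 187.8] rot err [-0.001 -0.003  0.002]
[[-27.8 -27.8 -27.8 -27.8 -27.8]
 [ 67.6  67.6  67.6  67.6  67.6]
 [ 20.1  20.1  20.1  20.1  20.1]]
```

Call:
apply_moves(deltas=[[[20, -8, 30, 0, 0, 0, -1], [40, -17, 60, 0, 0, 0, -1], [40, -17, 100, 0, 0, 0, -1], [40, -17, 130, 0, 0, 0, -1], [40, -17, 157, 0, 0, 0, -1], [40, -17, 157, 0, 0, 0, -1]]])

```text
clock: 1.65
position: [0.5596, 0.3101, 0.1531]
orientation: [1.767, 2.013, 0.612]
ft_force: [-0.1, -0.1, 0.2]
opening: 0.0851
finger_force: 0.0
```

```bash
python3 -c "
from h import *
st(); delta(gp(-8,2,-20),RG)"
```

```text
{'clock': np.float64(1.65), 'joints': array([ 0.613,  0.435,  2.166, -1.56 ,  0.269,  1.968]), 'position': array([0.56 , 0.31 , 0.153]), 'ft_force': array([-0.093, -0.117,  0.198]), 'opening': np.float64(0.085), 'finger_force': np.float64(0.0)}
gun xyz [-3.3  3.4 30.4] rot err [-0.016  0.008 -0.001]
d [-1.  -3.9 50.5] [-0.016  0.008 -0.001]
```

```bash
cat >> h.py <<'E'
RB=RG*R.from_rotvec([0,-.35,0])
def gt(x,y,d): # grasp-line point at gun x,y,z=0; TCP d mm beyond it
    return OG+FG.T@np.array([x,y,0])/1000+RB.as_matrix()[:,2]*d/1000
E
python3 -c "
from h import *
delta(gt(-8,4,-60),RB)"
```

```text
d [ 21.   -5.2 -26. ] [-0.016 -0.342  0.002]
```

Call:
apply_moves(deltas=[[[5, 0, -15, 0, -0.08, 0, -1], [10, -5, -26, 0, -0.2, 0, -1], [21, -5, -26, -0.016, -0.342, 0.002, -1], [21, -5, -26, -0.016, -0.342, 0.002, -1], [21, -5, -26, -0.016, -0.342, 0.002, -1], [21, -5, -26, -0.016, -0.342, 0.002, -1]]])

```text
clock: 2.25
position: [0.537, 0.3284, 0.1745]
orientation: [1.727, 1.769, 0.305]
ft_force: [0.8, -0.3, -0.0]
opening: 0.0854
finger_force: 0.0
```

```bash
python3 -c "
from h import *
st(); delta(gt(-8,4,-60),RB);delta(gt(-8,4,20),RB)"
```

```text
{'clock': np.float64(2.25), 'joints': array([ 0.87 ,  0.515,  1.989, -1.095,  0.765,  1.719]), 'position': array([0.537, 0.328, 0.174]), 'ft_force': array([ 0.8  , -0.321, -0.039]), 'opening': np.float64(0.085), 'finger_force': np.float64(0.0)}
gun xyz [-7.3 24.6 59.4] rot err [0.003 0.347 0.001]
d [ 1.1 -0.7  2.9] [ 0.003 -0.003 -0.   ]
d [ 0.8 -1.  82.9] [ 0.003 -0.003 -0.   ]
```

Call:
apply_moves(deltas=[[[0, 0, 15, 0, 0, 0, -1], [0, 0, 30, 0, 0, 0, -1], [0, 0, 45, 0, 0, 0, -1], [0, 0, 60, 0, 0, 0, -1], [0, 0, 70, 0, 0, 0, -1], [0, 0, 80, 0, 0, 0, -1], [0, 0, 80, 0, 0, 0, -1], [0, 0, 80, 0, 0, 0, -1]]])

```text
clock: 3.05
position: [0.5838, 0.3076, 0.1131]
orientation: [1.727, 1.767, 0.304]
ft_force: [0.2, 0.1, -0.6]
opening: 0.0854
finger_force: 0.0
```

```bash
python3 -c "
from h import *
st(); delta(gt(-1,4,20),RB)
c=cam('wrist'); cv2.imwrite('pics/w2.png',c['frame'])"
```

```text
{'clock': np.float64(3.05), 'joints': array([ 0.781,  0.631,  1.986, -1.266,  0.679,  1.848]), 'position': array([0.584, 0.308, 0.113]), 'ft_force': array([ 0.213,  0.081, -0.599]), 'opening': np.float64(0.085), 'finger_force': np.float64(0.0)}
gun xyz [ -6.8  -2.3 -15.9] rot err [ 0.004  0.348 -0.   ]
d [0.5 5.8 2.9] [ 0.003 -0.002 -0.001]
```

View pics/w2.png

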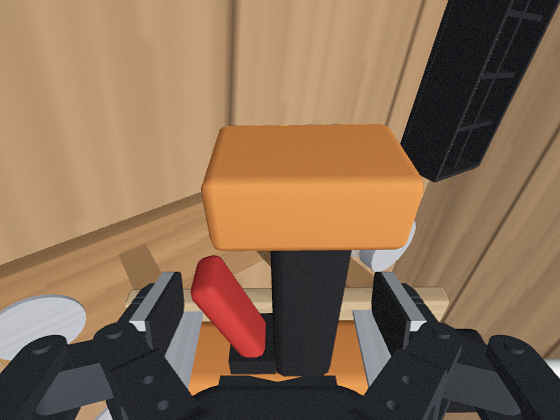

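Call:
apply_moves(deltas=[[[0, 3, 3, 0, 0, 0, -1], [0, 6, 3, 0, 0, 0, -1], [0, 6, 3, 0, 0, 0, 0.3], [0, 6, 3, 0, 0, 0, 0.3], [0, 6, 3, 0, 0, 0, 0.3]]], newtons=40)

```text
clock: 3.6
position: [0.5894, 0.3079, 0.1135]
orientation: [1.727, 1.769, 0.303]
ft_force: [-11.6, 2.4, -0.7]
opening: 0.0439
finger_force: 5.1
```

```bash
python3 -c "
from h import *
st();s=env.sense();print('gun-frame force',FG@s['ft_force'])"
```

```text
{'clock': np.float64(3.6), 'joints': array([ 0.773,  0.633,  1.976, -1.26 ,  0.677,  1.832]), 'position': array([0.589, 0.308, 0.113]), 'ft_force': array([-11.565,   2.369,  -0.682]), 'opening': np.float64(0.044), 'finger_force': np.float64(5.129)}
gun xyz [ -2.   -2.7 -18.7] rot err [0.002 0.348 0.   ]
gun-frame force [-9.52105493  3.89278705  5.83369229]
```

Call:
apply_moves(deltas=[[[0, 0, 0, 0, 0, 0, 1], [0, 0, 0, 0, 0, 0, 1], [0, 0, 0, 0, 0, 0, 1], [0, 0, 0, 0, 0, 0, 1], [0, 0, 0, 0, 0, 0, 1]]], newtons=50)

```text
clock: 4.1
position: [0.5895, 0.308, 0.1139]
orientation: [1.727, 1.768, 0.303]
ft_force: [-11.5, 2.2, 3.8]
opening: 0.0408
finger_force: 51.5
```

```bash
python3 -c "
from h import *
st();s=env.sense();print('gun-frame force',FG@s['ft_force'],s['opening'])
c=cam('wrist'); cv2.imwrite('pics/w3.png',c['frame'][200:420,100:460])"
```

```text
{'clock': np.float64(4.1), 'joints': array([ 0.773,  0.632,  1.976, -1.26 ,  0.677,  1.832]), 'position': array([0.59 , 0.308, 0.114]), 'ft_force': array([-11.476,   2.232,   3.792]), 'opening': np.float64(0.041), 'finger_force': np.float64(51.513)}
gun xyz [ -1.7  -2.6 -18.5] rot err [0.003 0.348 0.   ]
gun-frame force [-6.89704372  3.74565276  9.45837636] 0.04079844562697926
```

View pics/w3.png

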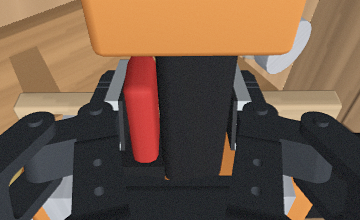

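Call:
apply_moves(deltas=[[[0, 0, 0, 0, 0, 0, 1], [0, 0, 0, 0, 0, 0, 1], [0, 0, 0, 0, 0, 0, 1], [0, 0, 0, 0, 0, 0, 1], [0, 0, 0, 0, 0, 0, 1], [0, 0, 0, 0, 0, 0, 1], [0, 0, 0, 0, 0, 0, 1], [0, 0, 0, 0, 0, 0, 1]]])

```text
clock: 4.95
position: [0.5895, 0.308, 0.1139]
orientation: [1.727, 1.768, 0.303]
ft_force: [-10.5, 3.2, 3.5]
opening: 0.0409
finger_force: 51.5
```

Call:
apply_moves(deltas=[[[0, 0, 0, 0, 0, 0, 1], [0, 0, 0, 0, 0, 0, 1], [0, 0, 0, 0, 0, 0, 1], [0, 0, 0, 0, 0, 0, 1], [0, 0, 0, 0, 0, 0, 1], [0, 0, 0, 0, 0, 0, 1], [0, 0, 0, 0, 0, 0, 1], [0, 0, 0, 0, 0, 0, 1]]])

```text
clock: 5.75
position: [0.5895, 0.308, 0.1138]
orientation: [1.727, 1.768, 0.303]
ft_force: [-10.9, 3.3, 2.7]
opening: 0.0406
finger_force: 51.5
```

Call:
apply_moves(deltas=[[[0, 0, 0, 0, 0, 0, -1], [0, -2, 0, 0, 0, 0, -1], [0, -5, 0, 0, 0, 0, -1], [0, -5, 0, 0, 0, 0, -1], [0, -5, 0, 0, 0, 0, -1], [0, -5, 0, 0, 0, 0, -1], [0, -5, 0, 0, 0, 0, -1], [0, -5, 0, 0, 0, 0, -1]]])

```text
clock: 6.55
position: [0.5865, 0.3073, 0.1113]
orientation: [1.727, 1.767, 0.304]
ft_force: [-0.5, 0.2, -1.1]
opening: 0.0854
finger_force: 0.0
```

Call:
apply_moves(deltas=[[[0, 0, -15, 0, 0, 0, -1], [0, 0, -30, 0, 0, 0, -1], [0, 0, -45, 0, 0, 0, -1], [0, 0, -70, 0, 0, 0, -1], [0, 0, -100, 0, 0, 0, -1], [0, 0, -130, 0, 0, 0, -1], [0, 0, -160, 0, 0, 0, -1], [0, 0, -160, 0, 0, 0, -1]]])

```text
clock: 7.35
position: [0.4924, 0.3517, 0.2369]
orientation: [1.726, 1.768, 0.31]
ft_force: [-0.1, -0.1, -0.6]
opening: 0.0858
finger_force: 0.0
```

```bash
cat >> h.py <<'E'
SO=np.array([.6475,.048,0]); ys=np.radians(-10.5); SX=np.array([np.cos(ys),np.sin(ys),0]); RS=down(np.radians(79.5))
def sp(x,z): return SO+SX*x/1000+[0,0,z/1000]
E
python3 -c "
from h import *
st(); delta(sp(-85,230),RS)
c=cam('wrist');P=cloud(c); q=((P-OG)@FG.T)*1000
m=(mask(c,*COL['red'])>0)&(abs(q[...,2])<30)&(abs(q[...,0])<70)&(abs(q[...,1])<80); print(np.percentile(q[m],[2,25,50,75,98],axis=0).round(0).T)"
```

```text
{'clock': np.float64(7.35), 'joints': array([ 0.964,  0.413,  1.959, -0.952,  0.884,  1.613]), 'position': array([0.492, 0.352, 0.237]), 'ft_force': array([-0.14 , -0.143, -0.56 ]), 'opening': np.float64(0.086), 'finger_force': np.float64(0.0)}
gun xyz [ -5.2  53.7 134.1] rot err [ 0.006  0.345 -0.001]
d [-269.6   22.3  122.6] [ 0.323  0.678 -1.305]
[[-41. -38. -33. -27. -16.]
 [-25. -12.   6.  19.  20.]
 [ -4.   1.   6.  11.  13.]]
```

Call:
apply_moves(deltas=[[[-30, 3, 5, 0.02, 0.05, -0.1, -1], [-60, 5, 15, 0.05, 0.12, -0.22, -1], [-95, 8, 30, 0.09, 0.18, -0.35, -1], [-130, 11, 50, 0.12, 0.25, -0.48, 0], [-165, 14, 70, 0.155, 0.32, -0.62, 1], [-200, 17, 90, 0.19, 0.4, -0.76, 1], [-235, 19, 105, 0.22, 0.46, -0.88, 1], [-270, 22, 122, 0.25, 0.53, -1.0, 1]]])

```text
clock: 8.2
position: [0.5366, 0.1521, 0.2294]
orientation: [1.224, 2.494, 0.15]
ft_force: [-0.4, -0.0, -0.3]
opening: 0.0121
finger_force: 0.0
```

```bash
python3 -c "
from h import *
st(); delta(sp(-85,200),RS)"
```

```text
{'clock': np.float64(8.2), 'joints': array([ 0.341,  0.222,  2.09 , -0.363,  0.526, -0.031]), 'position': array([0.537, 0.152, 0.229]), 'ft_force': array([-0.393, -0.033, -0.262]), 'opening': np.float64(0.012), 'finger_force': np.float64(0.0)}
gun xyz [   4.6 -150.1  118.1] rot err [-0.274  0.037  0.555]
d [-76.7 -41.9  42.6] [ 0.142  0.356 -0.72 ]
```

Call:
apply_moves(deltas=[[[-40, -20, 10, 0.03, 0.07, -0.14, 1], [-77, -42, 25, 0.06, 0.14, -0.28, 1], [-77, -42, 43, 0.09, 0.21, -0.42, 1], [-77, -42, 43, 0.12, 0.28, -0.56, 1], [-77, -42, 43, 0.142, 0.356, -0.72, 1], [-77, -42, 43, 0.142, 0.356, -0.72, 1], [-77, -42, 43, 0.142, 0.356, -0.72, 1], [-77, -42, 43, 0.142, 0.356, -0.72, 1]]])

```text
clock: 9.0
position: [0.5652, 0.0638, 0.1994]
orientation: [0.289, 3.128, 0.0]
ft_force: [0.3, 0.6, -0.7]
opening: -0.0002
finger_force: 0.0
```

```bash
python3 -c "
from h import *
st(); delta(sp(-85,75),RS)
c=cam('scene'); cv2.imwrite('pics/s2.png',cv2.resize(c['frame'][130:340,200:480],None,fx=2.5,fy=2.5))"
```

```text
{'clock': np.float64(9.0), 'joints': array([ 0.059,  0.403,  1.82 ,  0.   ,  0.919, -1.328]), 'position': array([0.565, 0.064, 0.199]), 'ft_force': array([ 0.251,  0.632, -0.732]), 'opening': np.float64(-0.0), 'finger_force': np.float64(0.0)}
gun xyz [   0.9 -241.4   84.1] rot err [-0.527 -0.382  1.212]
d [  1.2  -0.6 124.4] [ 0.     0.    -0.001]
```

View pics/s2.png

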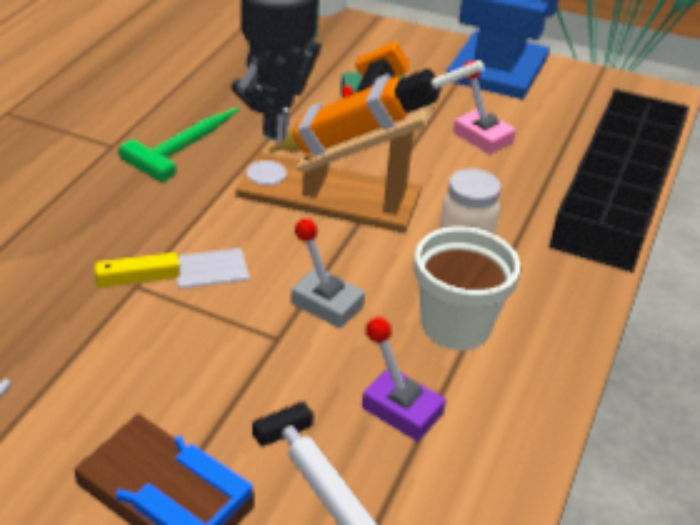

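Call:
apply_moves(deltas=[[[0, 0, 30, 0, 0, 0, 1], [0, 0, 60, 0, 0, 0, 1], [0, 0, 90, 0, 0, 0, 1], [0, 0, 115, 0, 0, 0, 1], [0, 0, 124, 0, 0, 0, 1], [0, 0, 124, 0, 0, 0, 1]]])

```text
clock: 9.65
position: [0.563, 0.0649, 0.0756]
orientation: [0.294, 3.127, 0.001]
ft_force: [0.4, -0.6, 0.5]
opening: -0.0002
finger_force: 0.0
```

Call:
apply_moves(deltas=[[[-10, 0, 0, 0, 0, 0, 1], [-20, 0, 0, 0, 0, 0, 1], [-30, 0, 0, 0, 0, 0, 1], [-40, 0, 0, 0, 0, 0, 1], [-50, 0, 0, 0, 0, 0, 1], [-60, 0, 0, 0, 0, 0, 1], [-70, 0, 0, 0, 0, 0, 1], [-80, 0, 0, 0, 0, 0, 1]]])

```text
clock: 10.45
position: [0.6437, 0.0502, 0.0767]
orientation: [0.29, 3.126, 0.002]
ft_force: [-1.1, 0.5, -0.8]
opening: 0.0
finger_force: 0.5
```

Call:
apply_moves(deltas=[[[-4, 0, 0, 0, 0, 0, 1], [-8, 0, 0, 0, 0, 0, 1], [-11, 0, 0, 0, 0, 0, 1], [-14, 0, 0, 0, 0, 0, 1], [-14, 0, 0, 0, 0, 0, 1]]])

```text
clock: 10.95
position: [0.657, 0.0478, 0.0768]
orientation: [0.29, 3.126, 0.002]
ft_force: [-0.1, -0.9, 0.2]
opening: 0.0001
finger_force: 0.0
```

```bash
python3 -c "
from h import *
st()
s=env.sense();print('base x',(s['position']-SO)@SX)"
```

```text
{'clock': np.float64(10.95), 'joints': array([ 2.600e-02,  6.630e-01,  1.699e+00,  1.000e-03,  7.760e-01,
       -1.361e+00]), 'position': array([0.657, 0.048, 0.077]), 'ft_force': array([-0.136, -0.928,  0.232]), 'opening': np.float64(0.0), 'finger_force': np.float64(0.0)}
gun xyz [   3.4 -269.5  -67.3] rot err [-0.525 -0.381  1.211]
base x 0.009343124678632665
```

Call:
apply_moves(deltas=[[[-2, 0, 0, 0, 0, 0, 1], [-4, 0, 0, 0, 0, 0, 1], [-6, 0, 0, 0, 0, 0, 1], [-6, 0, 0, 0, 0, 0, 1]]])

```text
clock: 11.35
position: [0.6585, 0.0474, 0.0763]
orientation: [-0.289, -3.123, -0.002]
ft_force: [-21.9, 5.1, 13.3]
opening: 0.0002
finger_force: 11.5
```

```bash
python3 -c "
from h import *
st()
for n in('side','scene'):
    c=cam(n)
    for m,s,ce in blobs(c,*COL['red'],10): print(n,s,ce.round(1),np.nanmedian(cloud(c)[m],0).round(3))
cv2.imwrite('pics/s3.png',cv2.resize(c['frame'][180:300,280:400],None,fx=4,fy=4))"
```

```text
{'clock': np.float64(11.35), 'joints': array([ 0.025,  0.669,  1.688,  0.003,  0.79 , -1.363]), 'position': array([0.659, 0.047, 0.076]), 'ft_force': array([-21.903,   5.123,  13.295]), 'opening': np.float64(0.0), 'finger_force': np.float64(11.518)}
gun xyz [   4.3 -270.1  -68.5] rot err [-0.531 -0.387  1.209]
side [255 115   8   7  42] [258.5 118. ] [0.66  0.473 0.097]
side [251 150  15   6  55] [257.6 152.5] [0.552 0.299 0.123]
side [350 197   8   5  27] [353.1 198.9] [0.675 0.031 0.097]
side [389 206  10   9  72] [393.4 209.8] [ 0.733 -0.057  0.099]
scene [340 229   9   8  57] [343.8 232.6] [0.686 0.035 0.099]
scene [347 257   9  10  70] [350.9 261.5] [ 0.743 -0.059  0.099]
```

View pics/s3.png

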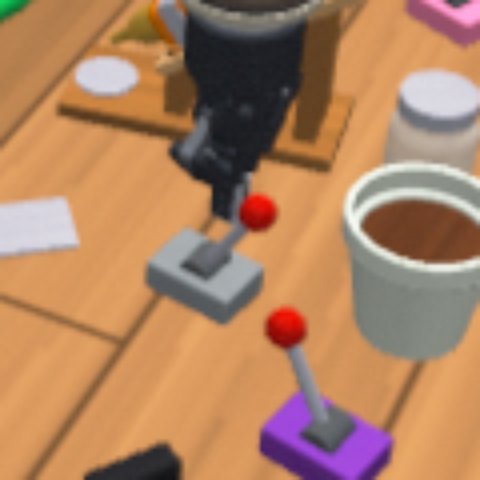

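Call:
apply_moves(deltas=[[[10, 0, 0, 0, 0, 0, 1], [30, 0, 0, 0, 0, 0, 1], [50, 0, -15, 0, 0, 0, 1], [80, 0, -40, 0, 0, 0.05, 1], [100, 0, -75, 0, 0, 0.05, 1], [140, 0, -100, 0, 0, 0.05, 1], [180, 0, -100, 0, 0, 0.05, 1], [180, 0, -100, 0, 0, 0.05, 1]]], newtons=60)

```text
clock: 12.25
position: [0.4808, 0.0802, 0.1771]
orientation: [0.367, 3.12, 0.002]
ft_force: [-1.3, -0.3, -0.4]
opening: -0.0003
finger_force: 0.0
```

```bash
cat >> h.py <<'E'
def spreader():
    c=cam('side'); Q=[]
    for n in('side','scene'):
        c=cam(n); P=cloud(c); m=(mask(c,*COL['yellow'])>0)&(P[...,2]>.015)&(P[...,2]<.1)
        q=P[m]; r=cv2.minAreaRect((q[:,:2]*1000).astype(np.float32)); print(n,'handle',np.round(r[0],1),np.round(r[1],1),round(r[2],1),'z',np.percentile(q[:,2],[50,95]).round(4))
SPO=np.array([.4356,-.0079,0]); RP=down(np.radians(129.3))
E
python3 -c "
from h import *
st(); spreader(); delta(SPO+[0,0,.1],RP)
for n in('side','scene'):
    c=cam(n)
    for m,s,ce in blobs(c,*COL['red'],10): print(n,s,ce.round(1),np.nanmedian(cloud(c)[m],0).round(3))
"
```

```text
{'clock': np.float64(12.25), 'joints': array([ 1.020e-01,  3.260e-01,  2.020e+00,  1.000e-03,  7.960e-01,
       -1.236e+00]), 'position': array([0.481, 0.08 , 0.177]), 'ft_force': array([-1.303, -0.334, -0.365]), 'opening': np.float64(-0.0), 'finger_force': np.float64(0.0)}
gun xyz [ -78.6 -213.9  112.6] rot err [-0.533 -0.367  1.163]
side handle [425.7 -14.6] [101.4  24.5] 39.1 z [0.0231 0.0258]
scene handle [430.1 -14.1] [97.6 26.4] 40.0 z [0.0229 0.0259]
d [ 29.  -97.2  76.5] [ 0.     0.004 -0.92 ]
side [255 115   7   7  36] [258. 118.] [0.658 0.473 0.098]
side [251 150  15   6  53] [257.6 152.5] [0.552 0.3   0.123]
side [348 193   9   9  66] [352.2 196.7] [0.676 0.036 0.099]
side [389 206  10   9  72] [393.4 209.8] [ 0.733 -0.057  0.1  ]
scene [337 164   4   5  13] [338.2 166.1] [0.556 0.301 0.124]
scene [340 229   9   8  56] [343.8 232.6] [0.686 0.035 0.099]
scene [347 257   9  10  70] [351.  261.5] [ 0.743 -0.058  0.1  ]
```

Call:
apply_moves(deltas=[[[5, -20, 0, 0, 0, -0.12, -1], [10, -40, 10, 0, 0, -0.25, -1], [15, -60, 20, 0, 0, -0.38, -1], [20, -80, 30, 0, 0, -0.5, -1], [29, -97, 40, 0, 0, -0.63, -1], [29, -97, 55, 0, 0, -0.76, -1], [29, -97, 76, 0, 0.004, -0.92, -1], [29, -97, 76, 0, 0.004, -0.92, -1]]])

```text
clock: 13.3
position: [0.4342, -0.0082, 0.0983]
orientation: [1.058, -2.954, -0.003]
ft_force: [0.3, -0.4, 0.2]
opening: 0.0854
finger_force: 0.0
```

```bash
python3 -c "
from h import *
st(); delta(SPO+[0,0,.004],RP)
c=cam('wrist');P=cloud(c);m=(mask(c,*COL['yellow'])>0)&(P[...,2]>.015)&(P[...,2]<.1)
print(cv2.minAreaRect((P[m][:,:2]*1000).astype(np.float32)))
cv2.imwrite('pics/w4.png',c['frame'])"
```

```text
{'clock': np.float64(13.3), 'joints': array([-0.089,  0.4  ,  2.197,  0.   ,  0.549, -2.347]), 'position': array([ 0.434, -0.008,  0.098]), 'ft_force': array([ 0.331, -0.388,  0.209]), 'opening': np.float64(0.085), 'finger_force': np.float64(0.0)}
gun xyz [-171.3 -295.2   81.2] rot err [-0.361 -0.651  2.045]
d [-1.5 -1.  94.3] [ 0.003 -0.003  0.002]
((424.0963439941406, -13.135997772216797), (98.51518249511719, 23.368619918823242), 38.696372985839844)
```

View pics/w4.png

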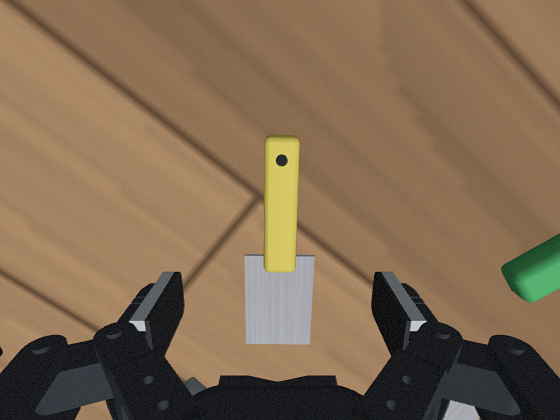

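Call:
apply_moves(deltas=[[[0, 0, 25, 0, 0, 0, -1], [0, 0, 50, 0, 0, 0, -1], [-1, 0, 70, 0, 0, 0, -1], [-1, 0, 85, 0, 0, 0, -1], [-1, 0, 94, 0, 0, 0, -1], [-1, 0, 94, 0, 0, 0, -1], [-1, 0, 94, 0, 0, 0, 0], [-1, 0, 94, 0, 0, 0, 1]]])

```text
clock: 14.15
position: [0.4361, -0.0072, 0.007]
orientation: [1.054, -2.959, -0.0]
ft_force: [0.1, -0.8, -0.8]
opening: 0.0593
finger_force: 0.0
```

Call:
apply_moves(deltas=[[[0, 0, 0, 0, 0, 0, 1], [0, 0, 0, 0, 0, 0, 1], [0, 0, 0, 0, 0, 0, 1], [0, 0, 0, 0, 0, 0, 1], [0, 0, 0, 0, 0, 0, 1]]])

```text
clock: 14.65
position: [0.4357, -0.0072, 0.0068]
orientation: [1.055, -2.958, -0.001]
ft_force: [-1.5, 0.2, 15.0]
opening: 0.0224
finger_force: 58.4
```

```bash
python3 -c "
from h import *
st()"
```

```text
{'clock': np.float64(14.65), 'joints': array([-0.086,  0.593,  2.246,  0.   ,  0.304, -2.343]), 'position': array([ 0.436, -0.007,  0.007]), 'ft_force': array([-1.478,  0.185, 15.043]), 'opening': np.float64(0.022), 'finger_force': np.float64(58.426)}
gun xyz [-222.5 -294.5    5.4] rot err [-0.36  -0.645  2.044]
```

Call:
apply_moves(deltas=[[[0, 0, -10, 0, 0, 0, 1], [0, 0, -25, 0, 0, 0, 1], [0, 0, -50, 0, 0, 0, 1], [0, 0, -80, 0, 0, 0, 1], [0, 0, -110, 0, 0, 0, 1], [0, 0, -110, 0, 0, 0, 1]]])

```text
clock: 15.25
position: [0.4374, -0.0073, 0.1197]
orientation: [-1.054, 2.956, -0.002]
ft_force: [0.7, -0.9, -1.2]
opening: 0.0227
finger_force: 60.0
```

```bash
cat >> h.py <<'E'
HO=np.array([.6147,-.267,0]); yh=np.radians(-11.6); HX=np.array([np.cos(yh),np.sin(yh),0]); RH=down(yh+np.pi/2)
HY=np.array([-HX[1],HX[0],0])
def hp(x,z,y=0): return HO+(HX*x+HY*y)/1000+[0,0,z/1000]
E
python3 -c "
from h import *
st(); delta(hp(-160,120),RH)"
```

```text
{'clock': np.float64(15.25), 'joints': array([-0.086,  0.359,  2.18 ,  0.   ,  0.598, -2.342]), 'position': array([ 0.437, -0.007,  0.12 ]), 'ft_force': array([ 0.652, -0.895, -1.155]), 'opening': np.float64(0.023), 'finger_force': np.float64(59.999)}
gun xyz [-156.3 -294.8   96.9] rot err [-0.359 -0.64   2.045]
d [ 128.1 -189.2   -0.2] [-0.001  0.004  0.888]
```

Call:
apply_moves(deltas=[[[16, -24, -5, 0, 0, 0.11, 1], [32, -48, -5, 0, 0, 0.22, 1], [48, -72, -5, 0, 0, 0.33, 1], [64, -96, -5, 0, 0, 0.44, 1], [80, -120, -5, 0, 0, 0.55, 1], [96, -144, -3, 0, 0, 0.67, 1], [112, -168, 0, 0, 0, 0.78, 1], [128, -189, 0, 0, 0.002, 0.888, 1]]])

```text
clock: 16.05
position: [0.4557, -0.2357, 0.1156]
orientation: [-0.325, -3.121, 0.0]
ft_force: [-0.1, -0.0, -0.9]
opening: 0.0226
finger_force: 60.0
```

Call:
apply_moves(deltas=[[[0, 0, 0, 0, 0, 0, 1], [0, 0, 0, 0, 0, 0, 1]]])

```text
clock: 16.25
position: [0.4555, -0.2346, 0.1158]
orientation: [-0.318, -3.121, 0.0]
ft_force: [-0.8, -0.0, -0.3]
opening: 0.0227
finger_force: 60.0
```

```bash
cat > f.py <<'E'
from h import *
def fit():
    s=env.sense(); T=R.from_rotvec(s['orientation']); p=s['position']
    print('TCP in holder',np.round([(p-HO)@HX*1000,(p-HO)@HY*1000,p[2]*1000],1))
    for n in('side','scene','wrist'):
        c=cam(n); P=cloud(c); h=np.stack([(P-HO)@HX,(P-HO)@HY,P[...,2]],-1)*1000
        t=(P-p)@T.as_matrix()*1000  # tool frame
        m=(mask(c,(0,0,100),(180,45,255))>0)&(abs(t[...,1])<45)&(abs(t[...,2]-5)<14)&(t[...,0]<-30)&(t[...,0]>-135)
        if m.sum()<40: print(n,'blade few',m.sum()); continue
        q=h[m]; A=np.c_[q[:,:2]-q[:,:2].mean(0),np.ones(len(q))]; k=np.linalg.lstsq(A,q[:,2],rcond=None)[0]
        r=cv2.minAreaRect(q[:,:2].astype(np.float32)); print(n,'blade holder frame',m.sum(),np.round(r[0],1),np.round(r[1],1),round(r[2],1),'slopes',k.round(3),'xmax',np.percentile(q[:,0],99).round(1))
        b=(mask(c,*COL['blue'])>0)&(h[...,2]>35)&(h[...,2]<44)&(abs(h[...,0])<100)&(abs(h[...,1])<60)
        if b.sum()>40:
            q=h[b]; r=cv2.minAreaRect(q[:,:2].astype(np.float32)); print('   blue top',np.round(r[0],1),np.round(r[1],1),round(r[2],1))
fit()
E
python3 f.py; python3 -c "
from h import *
st(); c=cam('side');cv2.imwrite('pics/s5.png',cv2.resize(c['frame'][200:350,270:470],None,fx=3.5,fy=3.5))"
```

```text
TCP in holder [-162.4   -0.2  115.8]
side blade holder frame 676 [-84.9  -1.4] [87.4 57.6] 0.6 slopes [-7.00000e-03 -7.00000e-03  1.11168e+02] xmax -43.5
   blue top [33.9 -1.4] [83.7 81.8] 89.4
scene blade holder frame 647 [-82.8   1.8] [57.1 86.4] 89.3 slopes [-4.00000e-03 -6.00000e-03  1.11098e+02] xmax -40.9
   blue top [32.3  1.1] [90.8 82.2] 0.0
wrist blade holder frame 1605 [-110.9    0.5] [39.9 36.6] 88.1 slopes [-7.00000e-03 -1.00000e-03  1.11485e+02] xmax -94.4
{'clock': np.float64(16.4), 'joints': array([-0.532,  0.45 ,  2.016, -0.003,  0.679, -1.899]), 'position': array([ 0.456, -0.234,  0.116]), 'ft_force': array([-0.155, -0.964, -0.565]), 'opening': np.float64(0.023), 'finger_force': np.float64(59.96)}
gun xyz [-168.3 -521.5  100.8] rot err [-0.533 -0.38   1.194]
```

View pics/s5.png

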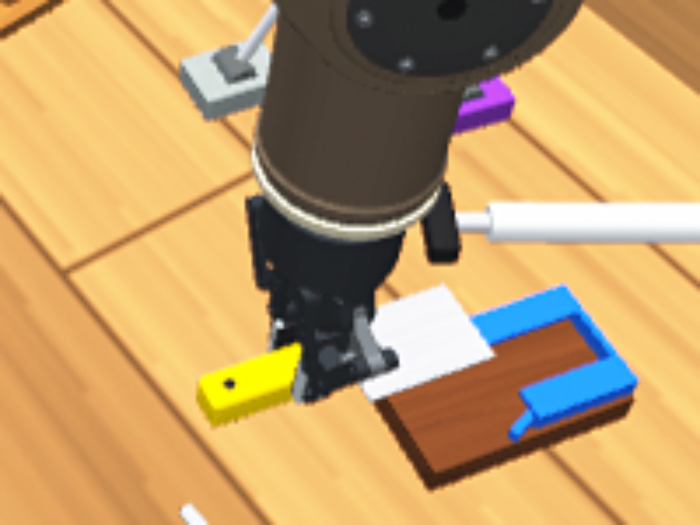

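Call:
apply_moves(deltas=[[[0, 0, 20, 0, 0, 0, 1], [0, 0, 40, 0, 0, 0, 1], [0, 0, 60, 0, 0, 0, 1], [0, 0, 72, 0, 0, 0, 1], [0, 0, 80, 0, 0, 0, 1], [0, 0, 80, 0, 0, 0, 1], [0, 0, 80, 0, 0, 0, 1]]])

```text
clock: 17.15
position: [0.4561, -0.2345, 0.0365]
orientation: [-0.317, -3.123, 0.001]
ft_force: [0.7, -0.0, -1.5]
opening: 0.0226
finger_force: 60.0
```

```bash
python3 f.py; python3 -c "
from h import *
st(); delta(hp(-110,35),RH)"
```

```text
TCP in holder [-1.619e+02 -1.000e-01  3.650e+01]
side blade holder frame 649 [-82.9   1.8] [63.7 90.4] 89.8 slopes [-1.6000e-02 -1.9000e-02  3.1883e+01] xmax -39.3
   blue top [27.3 -0.7] [84.3 94.3] 89.8
scene blade holder frame 636 [-82.1   0.7] [86.4 56.8] 1.2 slopes [-1.3000e-02  1.0000e-03  3.2063e+01] xmax -39.7
   blue top [35.7  1.1] [83.5 82.5] 1.2
wrist blade holder frame 1606 [-110.3   -0.6] [39.9 36.1] 89.0 slopes [-6.0000e-03 -2.0000e-03  3.2496e+01] xmax -93.6
{'clock': np.float64(17.3), 'joints': array([-0.533,  0.585,  2.06 , -0.004,  0.498, -1.898]), 'position': array([ 0.456, -0.235,  0.037]), 'ft_force': array([-0.246,  0.082, -0.956]), 'opening': np.float64(0.022), 'finger_force': np.float64(59.958)}
gun xyz [-213.4 -522.8   35.7] rot err [-0.533 -0.377  1.193]
d [-51.7   0.3   1.7] [-0.001 -0.002 -0.   ]
```

Call:
apply_moves(deltas=[[[-10, 0, 1.5, 0, 0, 0, 1], [-18, 0, 1.5, 0, 0, 0, 1], [-26, 0, 1.5, 0, 0, 0, 1], [-34, 0, 1.5, 0, 0, 0, 1], [-42, 0, 1.5, 0, 0, 0, 1], [-50, 0, 1.5, 0, 0, 0, 1], [-55, 0, 1.5, 0, 0, 0, 1], [-55, 0, 1.5, 0, 0, 0, 1]]])

```text
clock: 18.1
position: [0.5105, -0.2458, 0.0344]
orientation: [-0.317, -3.123, 0.001]
ft_force: [-0.3, -0.0, -0.5]
opening: 0.0227
finger_force: 60.0
```

```bash
python3 f.py; python3 -c "
from h import *
st(); c=cam('scene');cv2.imwrite('pics/s6.png',cv2.resize(c['frame'][250:380,210:340],None,fx=4.5,fy=4.5))"
```

```text
TCP in holder [-106.4   -0.2   34.4]
side blade holder frame 518 [-27.5  -0.8] [93.3 60. ] 3.4 slopes [-9.0000e-03 -1.7000e-02  2.9874e+01] xmax 13.9
   blue top [27.1 -1.2] [95.2 83.1] 0.2
scene blade holder frame 629 [-27.3   1.1] [85.1 57.4] 0.2 slopes [0.000e+00 1.000e-02 2.963e+01] xmax 14.4
   blue top [33.7  0.6] [87.3 81.5] 1.0
wrist blade holder frame 1601 [-55.5  -0.3] [40.  37.4] 88.8 slopes [-8.0000e-03 -1.0000e-03  2.9914e+01] xmax -39.2
{'clock': np.float64(18.25), 'joints': array([-0.502,  0.634,  1.939, -0.003,  0.572, -1.867]), 'position': array([ 0.509, -0.245,  0.034]), 'ft_force': array([-0.579, -0.06 , -1.461]), 'opening': np.float64(0.023), 'finger_force': np.float64(59.957)}
gun xyz [-173.  -540.4    4.4] rot err [-0.533 -0.379  1.193]
```

View pics/s6.png

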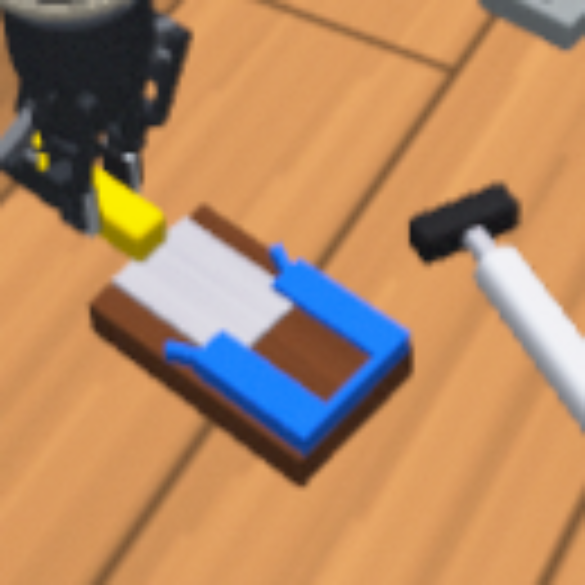

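Call:
apply_moves(deltas=[[[-8, 0, 0, 0, 0, 0, 1], [-16, 0, 0, 0, 0, 0, 1], [-24, 0, 0, 0, 0, 0, 1], [-32, 0, 0, 0, 0, 0, 1], [-40, 0, 0, 0, 0, 0, 1], [-46, 0, 0, 0, 0, 0, 1], [-51, 0, 0, 0, 0, 0, 1], [-51, 0, 0, 0, 0, 0, 1]]])

```text
clock: 19.1
position: [0.5603, -0.2561, 0.0343]
orientation: [-0.317, -3.123, 0.001]
ft_force: [0.4, 0.5, -0.9]
opening: 0.0226
finger_force: 60.0
```

Call:
apply_moves(deltas=[[[-2, 0, 0.5, 0, 0, 0, 1], [-4, 0, 1, 0, 0, 0, 1], [-5, 0, 1, 0, 0, 0, 1], [-5, 0, 1, 0, 0, 0, 1]]])

```text
clock: 19.5
position: [0.5646, -0.2569, 0.0333]
orientation: [-0.318, -3.122, 0.001]
ft_force: [-0.0, -1.2, -1.7]
opening: 0.0227
finger_force: 60.0
```

```bash
python3 f.py
```

```text
TCP in holder [-51.1  -0.2  33.3]
side blade holder frame 294 [26.9 -1.8] [96.4 40.1] 14.0 slopes [-3.0000e-03 -1.5000e-02  2.8852e+01] xmax 69.2
   blue top [27.5 -1.7] [97. 83.] 1.4
scene blade holder frame 438 [25.3  2.3] [80.6 57.5] 1.2 slopes [ 1.0000e-03 -2.0000e-03  2.8704e+01] xmax 64.6
   blue top [32.2  0. ] [90.7 83.4] 0.4
wrist blade holder frame 1564 [ 0.1 -0.4] [39.8 36.1] 88.9 slopes [-1.100e-02 -0.000e+00  2.887e+01] xmax 16.9
```

Not yet touching; press on in small steps.

Call:
apply_moves(deltas=[[[-1, 0, 0, 0, 0, 0, 1], [-2, 0, 0, 0, 0, 0, 1], [-2.5, 0, 0, 0, 0, 0, 1], [-2.5, 0, 0, 0, 0, 0, 1]]])

```text
clock: 20.05
position: [0.5654, -0.2569, 0.0329]
orientation: [-0.317, -3.119, -0.001]
ft_force: [-7.5, -0.6, 1.7]
opening: 0.0229
finger_force: 60.3
```

Call:
apply_moves(deltas=[[[-1, 0, 0, 0, 0, 0, 1], [-1.5, 0, 0, 0, 0, 0, 1], [-1.5, 0, 0, 0, 0, 0, 1]]])

```text
clock: 20.35
position: [0.5655, -0.2568, 0.0326]
orientation: [-0.317, -3.117, -0.002]
ft_force: [-15.6, 0.1, 4.4]
opening: 0.0231
finger_force: 60.6
```

Call:
apply_moves(deltas=[[[0, 0, 0.5, 0, 0, 0, 1], [0, 0, 1, 0, 0, 0, 1], [0, 0, 1, 0, 0, 0, 1], [0, 0, 1, 0, 0, 0, 1]]], newtons=20)

```text
clock: 20.75
position: [0.5654, -0.2568, 0.032]
orientation: [-0.317, -3.117, -0.002]
ft_force: [-17.9, 1.7, 11.3]
opening: 0.023
finger_force: 61.7
```

Call:
apply_moves(deltas=[[[0, 0, 0, 0, 0, 0, -0.2], [0, 0, 0, 0, 0, 0, -0.6], [0, 0, 0, 0, 0, 0, -1], [0, 0, 0, 0, 0, 0, -1], [0, 0, 0, 0, 0, 0, -1], [0, 0, 0, 0, 0, 0, -1]]])

```text
clock: 21.35
position: [0.5686, -0.2577, 0.0323]
orientation: [-0.318, -3.122, 0.001]
ft_force: [-0.5, -0.6, -0.5]
opening: 0.0856
finger_force: 0.0
```

Call:
apply_moves(deltas=[[[0, 0, -10, 0, 0, 0, -1], [0, 0, -30, 0, 0, 0, -1], [0, 0, -60, 0, 0, 0, -1], [0, 0, -100, 0, 0, 0, -1], [20, 0, -150, 0, 0, 0, -1], [60, 0, -180, 0, 0, 0, -1], [100, 0, -200, 0, 0, 0, -1], [100, 0, -200, 0, 0, 0, -1]]])

```text
clock: 22.15
position: [0.468, -0.2368, 0.2362]
orientation: [-0.319, -3.124, 0.003]
ft_force: [-1.3, 0.4, -1.2]
opening: 0.0853
finger_force: 0.0
```

```bash
python3 - <<'E'
from h import *
st(); spreader(); I=[]
for n in('side','scene'):
    c=cam(n);P=cloud(c);h=np.stack([(P-HO)@HX,(P-HO)@HY,P[...,2]],-1)*1000
    y=(mask(c,*COL['yellow'])>0)&(h[...,2]>40)&(h[...,2]<60)&(h[...,0]>-140)
    b=(mask(c,(0,0,100),(180,45,255))>0)&(abs(h[...,1])<22)&(h[...,2]>22)&(h[...,2]<36)&(h[...,0]>-12)&(h[...,0]<80)
    s=(mask(c,*COL['blue'])>0)&(abs(h[...,1])<15)&(h[...,0]>50)
    print(n,'handle',cv2.minAreaRect(h[y][:,:2].astype(np.float32)),'z',np.median(h[y][:,2]),'blade xmax',np.percentile(h[b][:,0],[1,99]),np.median(h[b][:,2]),'stop x',np.percentile(h[s][:,0],[1,99]))
    f=c['frame'][270:390,360:480] if n=='side' else c['frame'][260:380,220:340]; I.append(cv2.resize(f,(400,400)))
cv2.imwrite('pics/e.png',np.hstack(I))
E
```

```text
{'clock': np.float64(22.15), 'joints': array([-0.525,  0.3  ,  1.876, -0.003,  0.966, -1.891]), 'position': array([ 0.468, -0.237,  0.236]), 'ft_force': array([-1.28 ,  0.36 , -1.152]), 'opening': np.float64(0.085), 'finger_force': np.float64(0.0)}
gun xyz [ -89.7 -526.3  192.5] rot err [-0.533 -0.376  1.193]
side handle [512.2 -26.7] [112.7 524. ] 12.0 z [0.0475 0.0509]
scene handle [424.9 -53.4] [ 81.5 565.1] 33.4 z [0.0473 0.0505]
side handle ((-61.888023376464844, -2.2037277221679688), (25.532997131347656, 100.48493194580078), 89.77668762207031) z 48.07729635599469 blade xmax [-9.93405667 68.73514433] 27.848551522158594 stop x [ 66.50257566 328.71807678]
scene handle ((-57.38904571533203, -0.05064964294433594), (99.00775146484375, 23.318721771240234), 1.3436870574951172) z 47.93142682232046 blade xmax [-10.0693811   64.24474898] 27.59301834548058 stop x [ 72.78864096 329.65457368]
```

View pics/e.png

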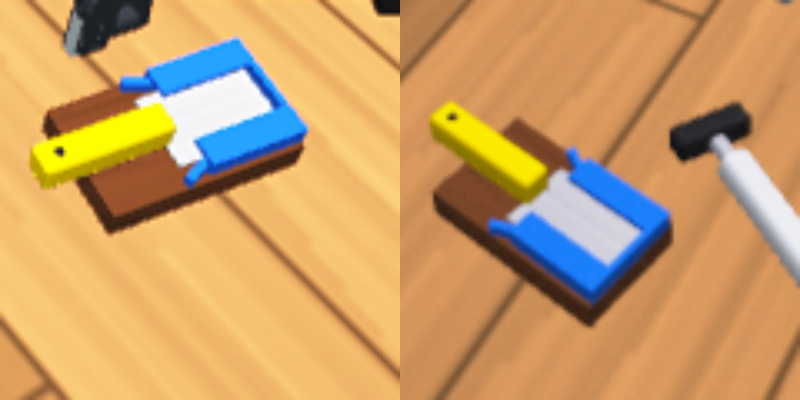

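The pictures show the blade flat under both lips, against the stop, and the handle on the porch. Handing in.

```bash
python3 -c "
from h import *
c=cam('side')
for m,s,ce in blobs(c,*COL['red'],10): print(s,ce.round(1))
print(env.finish_job())"
```

```text
[255 115   8   7  42] [258.5 118. ]
[251 150  15   7  60] [257.7 152.8]
[348 193   9   9  65] [352.1 196.8]
the job is handed in; nothing more can be done
None
```

The job is handed in at about 22 s, though no verdict came back: the trigger was held home for about 2 s and sprang back out, the grey switch is fully over to off, and the spreader lies flat against the holder's stop.

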